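# Load the filter cartridge and clamp it home

### The arm

A 6-joint arm with a two-finger parallel gripper is mounted at the origin on a cart in front of the work surface, level with it; the furniture and walls round the work are solid. World frame = base frame: x ahead of the robot, y to its left, z up, the work surface at z = 0. Lengths are in m, angles in rad, forces in N, time in s.
With the tool pointing down it reaches from about 0.425 to 0.95 m from the base axis. Payload 3.5 kg.
Tool frame: the origin (TCP) lies between the finger pads; the fingertips stand 19 mm ahead of it and the grasp point (between the pads) is the TCP (ctrl.nose_length is the distance from the TCP to the fingertips, in m); z points along the fingers, y is the line along which they close (so a half turn about z gives the same grasp; the last joint's range is limited). The gripper opens to 85 mm and grips with 20 to 120 N. Pads are 22 mm wide; open, the fingers measure 114 mm over their backs; the gripper's body (76 mm by 85 mm) begins 54 mm behind the grasp point. The pads swing forward as they close: fully open they stand 13 mm farther back than shut.
Start: joints at [1.053, 0.286, 1.577, -0, 1.279, -0.15], TCP at [0.243, 0.63, 0.211] pointing down, gripper open.
Joint ranges: [-2.77, 2.77], [-0.9, 2.22], [0.21, 2.48], [-1.53, 4.67], [0.24, 2.81], [-2.84, 2.84]. Speed limits (rad/s): [2.79, 2.79, 3.14, 3.14, 3.14, 3.14].

### API

Orientations are given as a unit quaternion [x, y, z, w].
In Python, from plant import ctrl gives the robot as it stands.
- The arm moves only by the tool apply_moves, never from a script. Its argument "series" is a list of rows, each a list of 6 numbers: the shift along the world's x, y, z scaled (see below), then the turn, a rotation vector about the world's x, y, z scaled (see below). A call has 1 to 20 rows; each row is the pose to reach, as a shift and turn from the pose commanded when the call began; what a row does not reach only later rows make up. The controller multiplies each number of a shift by 0.8 m and each number of a turn by 45 degrees. A row lasts 1/8 s, in which the tool goes at most 62.5 mm and 10.7 degrees, less where a joint would pass 70% of its speed; a pose out of reach is approached as far as the arm can. A call with a number of a shift or a turn outside -1 to 1 is refused whole. A call with a gripper value outside its range is refused whole. "jaw" is the opening, from 0 (shut) to 1 (fully open), set as the call begins (left out, the last holds). The fingers move at their own pace and stop on an object; "squeeze" is the grip in N (left out, the last holds). Time passes only in rows, so rows that repeat a pose let the fingers close. It gives the time, the measured TCP pose, the force, the opening and the grip force at its end, in the units of the state.
- ctrl.get_state(): the state, without advancing time (a new reading comes with each control period).
- ctrl.read_camera(name): name is "side" or "top" or "wrist"; returns the picture (420x560x3 uint8, red, green, blue); there is no depth.
- ctrl.get_calibration(name): a dict with "fx", "fy", "cx", "cy" (pixels), "xyz" and "orientation" of the camera in the world; the wrist camera has in their place "hand_eye" (4x4, takes a point from camera to tool coordinates, whose origin is the TCP and whose axes are the flange's). Camera axes: x right, y up, looking along -z (the intrinsics and any distortion apply to the point x, -y, -z); pixel columns grow to the right and rows downward; lengths in m; the calibration is good to about 2 mm. A picture is of the moment at which its call begins: read the wrist's pose just before it. get_calibration takes no time and is no camera call.
- ctrl.sign_off(): hands the job in; it is judged then, once.
Trained networks look in the newest picture that a camera, given by its name, has taken for a name from the list of things; names that differ only in an ending like _2 or _b are one class to them, and where a whole thing is asked for, a point or a joint stands for the part that bears it (a point fixed in the world has none). Each returns a list of dicts, best first, with "p" (0 to 1); they miss things now and then, are a little off and sometimes report something else, mostly with a low value. They report only what shows in the picture. A call takes as long as a camera call. They do not tell look-alikes from the thing itself.
- ctrl.boxes_of(thing, camera): "xy" ([column, row] as shares, 0 to 1, of the picture: columns of its width, rows of its height, amid what is visible of it).
- ctrl.silhouettes(thing, camera): "pixels" (420x560 bool, what is visible of it) and "xy" ([column, row] as shares, 0 to 1, of the picture: columns of its width, rows of its height, amid what is visible of it).
The state is a dict: "time": time; "qpos": joint angles; "dq": joint speeds; "joint_efforts": joint torques, N m; "eef_pos": TCP position; "tcp_rot": TCP orientation; "contact_force": force on the tool from outside, world axes, zero at the start; "wrist_torque": the same for the moment, N m; "opening": opening from 0.0 (shut) to 1.0 (fully open); "finger_force": force on a finger pad.
Only numpy, scipy, OpenCV 4.12 (cv2) and the standard library are available. Lean on these libraries where they do the work, as an engineer would, in place of code of your own. Each camera call takes 0.05 s, during which the arm holds its last target. There are 200 camera calls.

### The job

Put the loose water-filter cartridge, foot first, into the round bore of the sloping cradle on the filter unit, then swing the hinged clamp fully shut so that it presses the cartridge home against its spring. Leave the mug, the salt shaker, the tea glass and the small bowl where they stand.

Things in the scene. Friction and masses are not known exactly. Their poses are not given: they have to be found in the camera images.
- cartridge: Loose filter cartridge: grey plastic cylinder, 44 mm in diameter, 60 mm tall, 55 to 110 g, foot chamfered to 38 mm over 4 mm, thin steel band near the foot, thin white band near the top. Starts upright on the worktop, right of the filter unit. Origin: centre of its foot (underside); z from foot to top. Yaw does not matter. Grasp across the diameter; 45 mm stay above the cradle at first.
- filter_unit: Fixed white filter unit that carries cradle and clamp; grey foot 190 x 120 mm, 12 mm thick. Origin: on the worktop, 88 mm below the bore's mouth. Its -x side is its front; it stands turned (yaw 0.7 to 1.15 rad), so that the front looks to the near right as the robot sees it; z is up.
- cradle: Sloping 100 x 100 mm block on the unit; its flat face leans 25 degrees to the unit's front. Origin: centre of the round bore's mouth, on the face, 88 mm above the worktop. z: out of the bore along its axis (25 degrees from vertical, leaning to the front); x: up the slope towards the clamp's hinge; y: level. Bore 48 mm in diameter: 2 mm clear all round.
- bore_floor (a point): Centre of the steel pusher disc, the bore's sprung floor, when unloaded: 15 mm below the mouth. It pushes back with 3 N there and 5.5 N at 25 mm depth. A cartridge let go in the bore rests on it, foot 15 mm deep; the shut clamp drives the foot to 25 mm depth, and only the shut clamp keeps it there.
- clamp (a joint): Hinge angle of the steel clamp, rad: 0 = fully shut, parallel to the cradle's face; grows as it swings up and back, to 1.95. Starts standing up, 1.5 to 1.75. Stiff hinge (0.6 N m friction): it stays where left; about 4 to 5 N at its bar moves it, about 8 N for the last 0.15 rad, where its pad presses the cartridge down. Push it by its far face (the upper one when shut) or by the bar.
- clamp_hinge (a point): Point on the clamp's hinge axis, which runs along the cradle's y; it lies at x = 80 mm, z = 45 mm in the cradle's frame. The clamp is a plate 50 mm wide and 10 mm thick, its mid-plane through the axis, out to 127 mm from the axis. On its cartridge side, 80 mm from the axis, sits a rubber pad, 34 mm in diameter, 5 mm thick.
- clamp_bar (a point): Centre of the grey round bar, 12 mm thick and 64 mm long, at the clamp's free end, parallel to the hinge axis and 145 mm from it; 12 mm gap between bar and plate.
- mug_coffee: Loose dark green mug, 86 mm wide, 96 mm tall, a bystander. Origin: centre of its underside.
- salt_shaker: Loose glass salt shaker, 44 mm in diameter, 90 mm tall, a bystander. Origin: centre of its underside.
- tea_glass: Loose clear drinking glass, 77 mm in diameter, 89 mm tall, a bystander left of the filter unit. Origin: centre of its underside.
- curl_bowl: Loose small bowl of dark curls, 109 mm in diameter, 71 mm tall, a bystander at the front right. Origin: centre of its underside.
Mind the look-alikes: they are no part of the job. What is shaped like the cartridge but purple is not meant.

How it is judged:
By the outcome, as a careful person would: the job done as asked, in the order asked, and still so for the second after the job is handed in, with the robot touching nothing.
It also fails if it takes over 58 s, if anything falls off the work surface, if the arm or the gripper's body presses on something with over 40 N, if the wrist force passes 120 N, or if a joint passes its speed limit or range.

## Working session

There is one attempt and no reset: what is moved stays moved. The work goes in short steps, Python scripts to look and compute and a tool call to move; the robot and the scene stay as the last step left them, time stands still between calls to the robot, and variables do not carry over. Pictures are saved under pics/ and viewed, at most 10 in all, crops included, and the job is handed in when it is done.

Besides the shell and the picture viewer there is one more tool, called by a JSON object that holds its "name" and its "arguments", one argument or row to a line. apply_moves: Moves the arm, as the interface text tells. Shifts and turns lie within -1 to 1; 1 stands for 0.8 m of shift or 45 degrees of turn. Its arguments: {"type":"object","properties":{"series":{"type":"array"},"jaw":{"type":"number"},"squeeze":{"type":"number"}},"required":["series"]}

```bash
mkdir -p pics; ls
python3 - <<'E'
from plant import ctrl
import cv2,numpy as np
print(ctrl.get_state())
ims=[]
for n in("side","top"):
    im=ctrl.read_camera(n); cv2.imwrite(f"pics/{n}0.png",im[:,:,::-1]); print(n,ctrl.get_calibration(n))
    for t in("cartridge","filter_unit","clamp","clamp_bar","cradle"):
        print(n,t,[(np.round(np.array(d["xy"])*[560,420],1).tolist(),round(d["p"],2)) for d in ctrl.boxes_of(t,n)])
print(ctrl.get_calibration("wrist"))
E
```

```text
pics
{'time': 0.0, 'qpos': array([ 1.05300102e+00,  2.87203413e-01,  1.57813971e+00,  1.68429755e-05,
        1.27855440e+00, -1.49983187e-01]), 'dq': array([-2.18840050e-04, -1.22419457e-03,  3.99111599e-04, -8.36310104e-05,
        2.70478736e-03,  1.58067299e-05]), 'joint_efforts': array([-4.66814490e-04, -4.05977118e+01, -2.92629164e+01, -2.29528050e-04,
        5.74154081e-03, -3.59921501e-05]), 'eef_pos': array([0.2423329 , 0.62927686, 0.21004222]), 'tcp_rot': array([ 1.82873425e-01,  9.83135790e-01, -1.08614781e-03, -3.85291707e-04]), 'contact_force': array([ 0.30751605, -0.19805365, -0.29921793]), 'wrist_torque': array([ 0.04437695,  0.00693522, -0.03762003]), 'finger_force': 0.0, 'opening': 0.9987441846173344}
side {'fx': 428.93803944910667, 'fy': 428.93803944910667, 'cx': 283.1645371948479, 'cy': 203.06885839003178, 'xyz': array([ 0.03350283, -0.6015973 ,  1.12883968]), 'orientation': array([ 0.28844533, -0.10126309, -0.31273756,  0.89929989])}
side cartridge [([313.2, 275.6], 0.59), ([280.2, 265.6], 0.51), ([286.5, 293.4], 0.5)]
side filter_unit []
side clamp [([262.9, 128
[... 421 characters left out ...]
328.8, 250.7], 0.45), ([222.2, 192.4], 0.36)]
top filter_unit [([225.7, 189.9], 0.95)]
top clamp [([212.5, 176.9], 0.94)]
top clamp_bar [([213.2, 179.0], 0.73), ([220.8, 188.0], 0.73)]
top cradle [([216.2, 188.9], 0.74), ([410.1, 247.8], 0.62)]
{'fx': 346.7048512259774, 'fy': 346.7048512259774, 'cx': 275.49891263689113, 'cy': 212.0600959069745, 'hand_eye': array([[ 1.07954757e-04,  9.50675098e-01,  3.10188404e-01,
         7.99705977e-02],
       [ 9.99999979e-01, -1.56743955e-04,  1.32364134e-04,
         4.23078432e-04],
       [ 1.74455443e-04,  3.10188383e-01, -9.50675095e-01,
        -1.61277617e-01],
       [ 0.00000000e+00,  0.00000000e+00,  0.00000000e+00,
         1.00000000e+00]])}
```

View pics/side0.png

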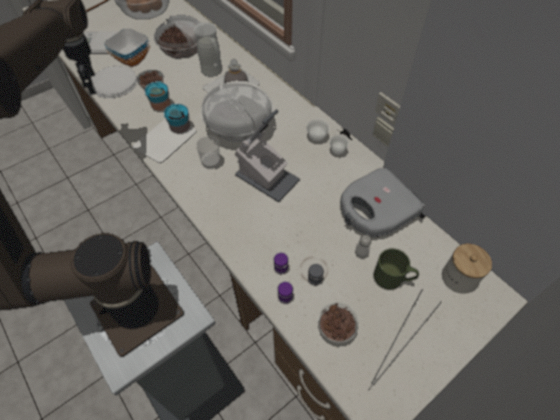

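View pics/top0.png

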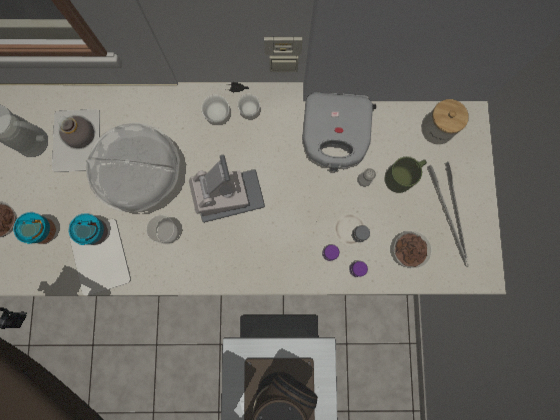

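Cartridge candidates (top / side pixels): the grey cylinder at (361,233) / (316,273), and purple ones at (331,252) / (281,262) and (359,268) / (286,291). The salt shaker at (367,177) also has a similar shape. I choose the grey one and will check it in a close crop.

```bash
cat > h.py <<'E'
import numpy as np,cv2
from scipy.spatial.transform import Rotation as R
from plant import ctrl
def cam(n):
    c=ctrl.get_calibration(n)
    K=np.array([[c["fx"],0,c["cx"]],[0,c["fy"],c["cy"]],[0,0,1]])
    if "xyz" in c: return K,R.from_quat(c["orientation"]).as_matrix(),np.array(c["xyz"])
    s=ctrl.get_state(); Rt=R.from_quat(s["tcp_rot"]).as_matrix(); H=c["hand_eye"]
    return K,Rt@H[:3,:3],Rt@H[:3,3]+s["eef_pos"]
def ray(cm,p):
    K,Rm,t=cm; d=np.linalg.inv(K)@[p[0],p[1],1]; return t,Rm@(d*[1,-1,-1])
def atz(cm,p,z):
    t,d=ray(cm,p); return t+d*(z-t[2])/d[2]
def proj(cm,X):
    K,Rm,t=cm; q=(np.atleast_2d(X)-t)@Rm; q=q*[1,-1,-1]@K.T; return q[:,:2]/q[:,2:]
def tri(cs,ps):
    A=np.zeros((3,3));b=np.zeros(3);L=[]
    for c,p in zip(cs,ps):
        t,d=ray(c,p); d=d/np.linalg.norm(d); P=np.eye(3)-np.outer(d,d); A+=P;b+=P@t
    return np.linalg.solve(A,b)
E
python3 - <<'E'
from h import *
cs=[cam("side"),cam("top")]
print("cart tri",tri(cs,[(316,273),(361,233)]))
for n,c in zip(("side","top"),cs):
    for d in ctrl.silhouettes("cartridge",n): print(n,np.array(d["xy"])*[560,420],d["p"],d["pixels"].sum(), atz(c,np.array(d["xy"])*[560,420],.035))
a=cv2.imread("pics/side0.png");b=cv2.imread("pics/top0.png")
f=lambda im,x,y,w,h:cv2.resize(im[y:y+h,x:x+w],(400,300),interpolation=cv2.INTER_CUBIC)
cv2.imwrite("pics/crop0.png",np.vstack([np.hstack([f(b,180,145,100,75),f(b,320,210,80,60)]),np.hstack([f(a,220,130,100,75),f(a,265,240,80,60)])]))
E
```

```text
cart tri [ 0.44208252 -0.23645189  0.03835679]
side [282.52  262.416] 0.73 258 [ 0.39046347 -0.15100384  0.035     ]
side [313.32 275.52] 0.66 304 [ 0.4326233  -0.23664612  0.035     ]
top [357.616 270.312] 0.74 249 [ 0.33609883 -0.22356888  0.035     ]
top [327.208 247.8  ] 0.6 190 [ 0.40000338 -0.13887306  0.035     ]
top [361.592 233.184] 0.48 251 [ 0.4417214  -0.23864731  0.035     ]
```

View pics/crop0.png

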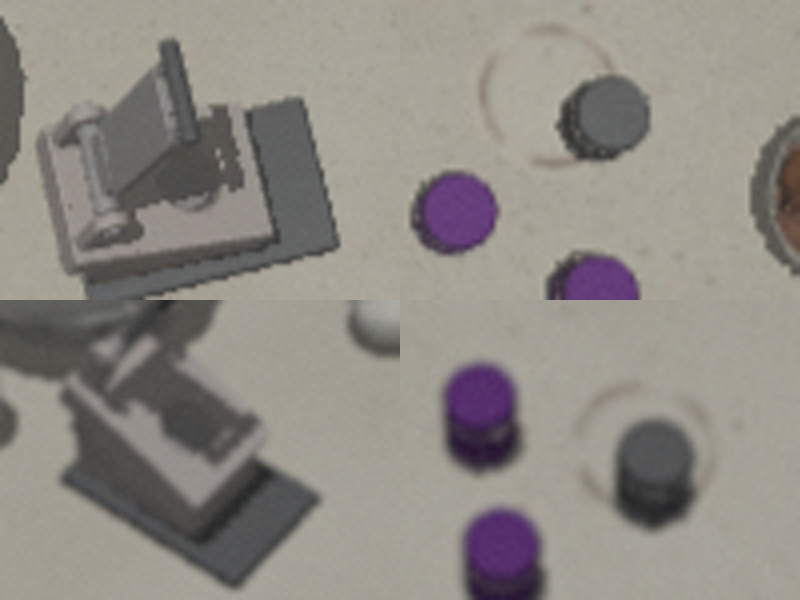

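The crop confirms the grey banded cylinder (top px 363,233) as the cartridge. The ring is only a stain, and the clamp stands up over the cradle.

Run:
```python
from h import *
S,T=cam("side"),cam("top")
print("cart top", tri([S,T],[(316,270.4),(363,233)]), atz(T,(363,233),.06),atz(S,(316,270.4),.06))
c=[atz(T,p,.012) for p in((264.5,206.25),(255.5,169.5),(202,219.3))]; print("foot",np.round(c,4))
d=c[2]-c[0]; print("len",np.linalg.norm(d),"w",np.linalg.norm(c[1]-c[0]),"yaw",np.arctan2(d[1],d[0]), "yaw2",np.arctan2(*( -1*(c[1]-c[0])[[1]],(c[1]-c[0])[[0]]))[0])
e=c[1]-c[0];print(np.arctan2(-e[0],e[1])) 
# foot side cam corners
cs=[atz(S,p,.012) for p in((220+238/4,130+287/4),(220+320/4,130+197/4),(220+62/4,130+180/4))];print(np.round(cs,4),np.linalg.norm(cs[2]-cs[0]))
print("bore", tri([S,T],[(220+195/4,130+125/4),(180+195/4,145+185/4)]))
for p in("clamp_bar","clamp_hinge","bore_floor"):
  for n in("side","top"): print(p,n,[(np.round(np.array(d["xy"])*[560,420],1).tolist(),round(d["p"],2)) for d in ctrl.boxes_of(p,n)])
```

```text
cart top [ 0.43918378 -0.23787577  0.06026916] [ 0.43910705 -0.2378722   0.06      ] [ 0.43940245 -0.2378274   0.06      ]
foot [[0.5252 0.0411 0.012 ]
 [0.6373 0.0685 0.012 ]
 [0.4866 0.2241 0.012 ]]
len 0.18700856460876575 w 0.11540517403655223 yaw 1.7787210417901507 yaw2 -0.23969082418557772
-1.3311055026093188
[[0.5255 0.0354 0.012 ]
 [0.6362 0.0658 0.012 ]
 [0.4779 0.2142 0.012 ]] 0.18500876733554528
bore [0.55624765 0.13615088 0.09456033]
clamp_bar side [([265.5, 130.5], 0.79), ([364.4, 246.0], 0.44)]
clamp_bar top [([213.2, 179.0], 0.73), ([220.8, 188.0], 0.73)]
clamp_hinge side [([261.5, 155.8], 0.77), ([209.5, 150.5], 0.32)]
clamp_hinge top [([219.3, 189.1], 0.83)]
bore_floor side [([261.1, 159.8], 0.94), ([341.2, 322.5], 0.49)]
bore_floor top [([217.5, 190.8], 0.77), ([360.7, 233.4], 0.5)]
```

{"name": "apply_moves", "arguments": {
  "series": [
    [0.05, -0.05, 0.1, 0, 0, 0],
    [0.1, -0.1, 0.15, 0, 0, 0],
    [0.32, -0.79, 0.15, 0, 0, 0],
    [0.32, -0.79, 0.15, 0, 0, 0],
    [0.32, -0.79, 0.15, 0, 0, 0],
    [0.32, -0.79, 0.15, 0, 0, 0],
    [0.32, -0.79, 0.15, 0, 0, 0],
    [0.32, -0.79, 0.15, 0, 0, 0],
    [0.32, -0.79, 0.15, 0, 0, 0],
    [0.32, -0.79, 0.15, 0, 0, 0],
    [0.32, -0.79, 0.15, 0, 0, 0],
    [0.32, -0.79, 0.15, 0, 0, 0],
    [0.32, -0.79, 0.15, 0, 0, 0],
    [0.32, -0.79, 0.15, 0, 0, 0]
  ]
}}

```text
time: 2.75
eef_pos: [0.4985, -0.0017, 0.3314]
tcp_rot: [0.183, 0.983, 0.0, -0.0]
contact_force: [0.3, 0.3, -0.6]
opening: 0.997
finger_force: 0.0
```

Run:
```python
from h import *
s=ctrl.get_state(); print(s["qpos"],s["eef_pos"],s["tcp_rot"]); np.savez("w1.npz",p=s["eef_pos"],q=s["tcp_rot"])
im=ctrl.read_camera("wrist"); cv2.imwrite("pics/w1.png",im[:,:,::-1])
```

```text
[-2.07637680e-01 -1.80819074e-01  1.84784220e+00  5.36829070e-04
  1.47493712e+00 -1.41050106e+00] [ 0.49845212 -0.00174907  0.33136814] [ 1.82955838e-01  9.83121079e-01  2.71452976e-04 -1.77422310e-04]
```

View pics/w1.png

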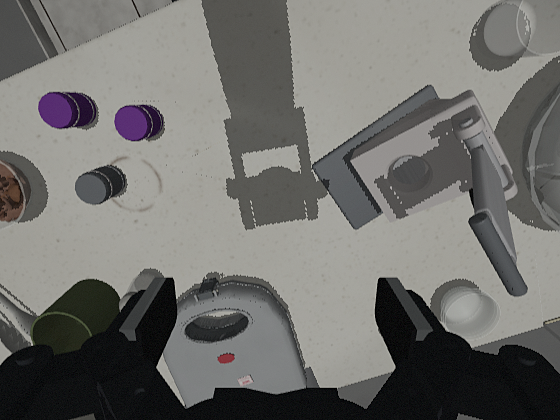

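The wrist view shows the unit at (420,170), the bore at about (410,172), the foot corners at (313,165), (360,229) and (433,85), and the bar at about (498,253). The grey cartridge is at (100,185). I'll zoom in for the fit.

Run:
```python
import cv2
a=cv2.imread("pics/w1.png")[75:300,300:540]
cv2.imwrite("pics/w1c.png",cv2.resize(cv2.convertScaleAbs(a,alpha=1.4,beta=10),None,fx=2.6,fy=2.6,interpolation=cv2.INTER_CUBIC))
```

```text
(no output)
```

View pics/w1c.png

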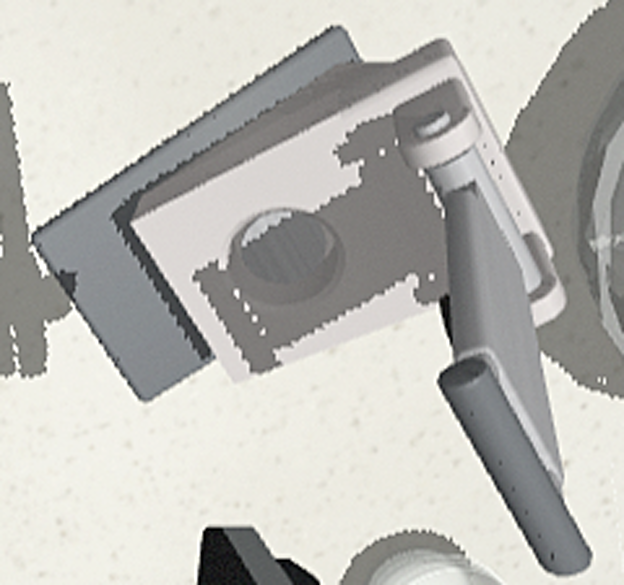

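```bash
cat > unit.py <<'E'
import numpy as np
from scipy.spatial.transform import Rotation as R
def frames(x,y,yaw):
    Rc=R.from_euler("z",yaw).as_matrix()@R.from_euler("y",-np.radians(25)).as_matrix()
    return np.array([x,y,.088]),Rc   # cols: cradle x (up slope), y, z
def clampdir(th): return np.array([-np.cos(th),0,np.sin(th)])
E
python3 - <<'E'
from h import *; from unit import *
from scipy.optimize import least_squares
d=np.load("w1.npz"); K,_,_=cam("wrist"); H=ctrl.get_calibration("wrist")["hand_eye"]
Rt=R.from_quat(d["q"]).as_matrix(); W=(K,Rt@H[:3,:3],Rt@H[:3,3]+d["p"]); S,T=cam("side"),cam("top")
c=lambda u,v:(300+u/2.6,75+v/2.6); t=lambda u,v:(180+u/4,145+v/4); s=lambda u,v:(220+u/4,130+(v-300)/4)
def pts(p):
    x,y,yaw,th,fx,bx=p; o,Rc=frames(x,y,yaw); Z=R.from_euler("z",yaw).as_matrix()
    C=lambda v:o+Rc@np.array(v); F=lambda a,b:np.array([x,y,0])+Z@np.array([a,b,.012])
    bar=np.array([.08,0,.045])+.145*clampdir(th); e=np.array([0,.032,0])
    return [(W,C([0,0,0]),c(287,257)),(W,C([bx,-.05,0]),c(240,380)),(W,C([bx,.05,0]),c(130,220)),
     (W,F(fx,-.06),c(148,402)),(W,F(fx,.06),c(35,238)),(W,F(fx+.19,.06),c(338,28)),
     (W,C(bar+e),c(463,378)),(W,C(bar-e),c(572,568)),
     (T,F(fx,-.06),t(302,98)),(T,F(fx,.06),t(338,245)),(T,C(bar+e),t(190,135)),(T,C(bar-e),t(165,45)),
     (S,F(fx,.06),s(238,587)),(S,F(fx,-.06),s(320,497))]
f=lambda p:np.concatenate([proj(a,X)[0]-m for a,X,m in pts(p)])
for y0 in(1.8,):
    r=least_squares(f,[.556,.136,y0,1.6,-.09,-.05],loss="soft_l1",f_scale=1.5)
    print(np.round(r.x,4),r.cost);print(np.round(f(r.x).reshape(-1,2),1))
x,y,yaw,th=r.x[:4]; o,Rc=frames(x,y,yaw); print("o",o,"Rc",Rc.round(3).tolist())
print("wrist-only bore",atz(W,c(287,257),.088)); np.save("unit.npy",r.x)
print("cart from wrist top", atz(W,(90,187),.06))
# cradle: tool x=cradle y or -cradle y, z=-cradle z
s0=ctrl.get_state();R0=R.from_quat(s0["tcp_rot"])
for sg in(1,-1):
    zt=-Rc[:,2];xt=sg*Rc[:,1];M=np.column_stack([xt,np.cross(zt,xt),zt]);rv=(R.from_matrix(M)*R0.inv()).as_rotvec();print(sg,xt.round(3),rv.round(3),np.degrees(np.linalg.norm(rv)),(rv/(np.pi/4)).round(3))
E
```

```text
[ 0.5619  0.1452  1.8242  1.4898 -0.0919 -0.0497] 21.733811297501195
[[-0.5  1.6]
 [-0.3  1.4]
 [ 1.6  0.8]
 [-0.9  2.8]
 [-2.4  0.9]
 [ 2.5 -2.6]
 [-0.1 -1.8]
 [-0.5 -1.4]
 [-0.9 -1.8]
 [-0.  -0.5]
 [-0.2  1.4]
 [-0.3 -1.6]
 [-0.8 -1.4]
 [ 0.5 -2. ]]
o [0.5618518  0.14524838 0.088     ] Rc [[-0.227, -0.968, 0.106], [0.877, -0.251, -0.409], [0.423, 0.0, 0.906]]
wrist-only bore [0.56015065 0.14630818 0.088     ]
cart from wrist top [ 0.4385178  -0.23301961  0.06      ]
1 [-0.968 -0.251  0.   ] [ 0.442 -0.025  0.61 ] 43.20365786852712 [ 0.563 -0.032  0.777]
-1 [ 0.968  0.251 -0.   ] [ 0.032  0.575 -2.47 ] 145.32679064738667 [ 0.041  0.732 -3.145]
```

The fit is consistent (residuals about 2 px): bore mouth at (0.561, 0.146, 0.088), yaw 1.82, clamp at about 1.49. Next I hover over the cartridge.

{"name": "apply_moves", "arguments": {
  "series": [
    [-0.02, -0.08, -0.02, 0, 0, 0.2],
    [-0.04, -0.15, -0.1, 0, 0, 0.4],
    [-0.06, -0.23, -0.17, 0, 0, 0.6],
    [-0.074, -0.294, -0.226, 0, 0, 0.79],
    [-0.074, -0.294, -0.226, 0, 0, 0.79],
    [-0.074, -0.294, -0.226, 0, 0, 0.79],
    [-0.074, -0.294, -0.226, 0, 0, 0.79]
  ],
  "jaw": 0.75
}}

```text
time: 3.68
eef_pos: [0.4402, -0.2363, 0.1514]
tcp_rot: [-0.127, 0.992, -0.0, 0.0]
contact_force: [-0.3, -0.2, 0.6]
opening: 0.754
finger_force: 0.0
```

Run:
```python
from h import *
s=ctrl.get_state(); W=cam("wrist"); print(s["qpos"],s["eef_pos"])
im=ctrl.read_camera("wrist"); cv2.imwrite("pics/w2.png",im[:,:,::-1])
for d in ctrl.silhouettes("cartridge","wrist"):
    m=d["pixels"]; print(d["p"],m.sum(),np.array(d["xy"])*[560,420],np.median(im[m],axis=0),cv2.boundingRect(m.astype(np.uint8)))
```

```text
[-6.96325003e-01 -4.55821009e-02  2.05595141e+00  5.99451856e-04
  1.13037784e+00 -2.52138400e+00] [ 0.44024249 -0.23634726  0.15136923]
0.97 2866 [275.688 199.5  ] [52. 54. 56.] (248, 169, 56, 66)
0.95 3401 [325.528  77.784] [115.  73. 141.] (293, 45, 66, 67)
0.7 3574 [398.888 165.018] [58. 37. 72.] (362, 134, 75, 64)
0.54 18110 [101.192  94.08 ] [109.  84.  72.] (27, 15, 151, 158)
```

View pics/w2.png

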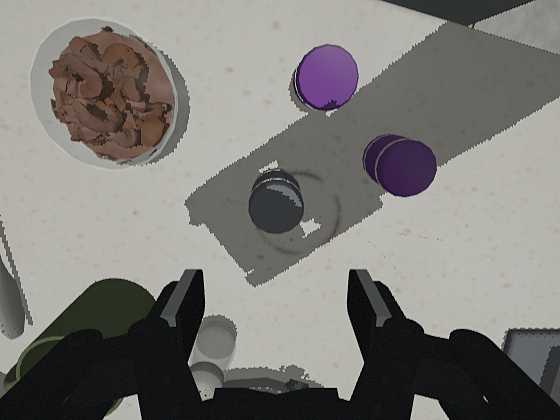

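The grey cartridge is at (276,208), centred under the tool. The purple ones are clear at (326,77) and (400,165), and so is the bowl at (100,94).

Run:
```python
from h import *
W=cam("wrist")
for p in((276,208),(276,206)):print(atz(W,p,.06))
th=np.linspace(0,6.283,100); X=lambda x,y:np.c_[x+.022*np.cos(th),y+.022*np.sin(th),0*th+.06]
for x,y in((.439,-.2375),(.4405,-.2365)):
  q=proj(W,X(x,y)); print(x,y,q.min(0),q.max(0))
```

```text
[ 0.44068038 -0.23581485  0.06      ]
[ 0.43912763 -0.23622058  0.06      ]
0.439 -0.2375 [245.65668797 177.22648519] [303.19873146 232.24388438]
0.4405 -0.2365 [246.48514915 179.46644738] [303.91240432 234.26387058]
```

{"name": "apply_moves", "arguments": {
  "series": [
    [0, 0, -0.05, 0, 0, 0],
    [0, 0, -0.09, 0, 0, 0],
    [0, 0, -0.12, 0, 0, 0],
    [0, 0, -0.138, 0, 0, 0],
    [0, 0, -0.138, 0, 0, 0],
    [0, 0, -0.138, 0, 0, 0]
  ]
}}

```text
time: 4.53
eef_pos: [0.4405, -0.2378, 0.0416]
tcp_rot: [-0.126, 0.992, -0.001, 0.001]
contact_force: [-0.2, 0.1, 0.5]
opening: 0.752
finger_force: 0.0
```

{"name": "apply_moves", "arguments": {
  "series": [
    [0, 0, 0, 0, 0, 0],
    [0, 0, 0, 0, 0, 0],
    [0, 0, 0, 0, 0, 0],
    [0, 0, 0, 0, 0, 0],
    [0, 0, 0, 0, 0, 0],
    [0, 0, 0, 0, 0, 0]
  ],
  "jaw": 0,
  "squeeze": 45
}}

```text
time: 5.28
eef_pos: [0.4394, -0.2373, 0.0402]
tcp_rot: [-0.126, 0.992, 0.0, -0.0]
contact_force: [0.6, -0.5, -1.0]
opening: 0.0
finger_force: 0.0
```

The gripper reads shut with no force, so I'll look.

Run:
```python
from h import *
s=ctrl.get_state(); print(s["opening"],s["finger_force"],s["eef_pos"])
im=ctrl.read_camera("wrist"); cv2.imwrite("pics/w3.png",im[:,:,::-1])
```

```text
0.0002130120257620856 0.03138743733870797 [ 0.43943821 -0.23734479  0.04018554]
```

View pics/w3.png

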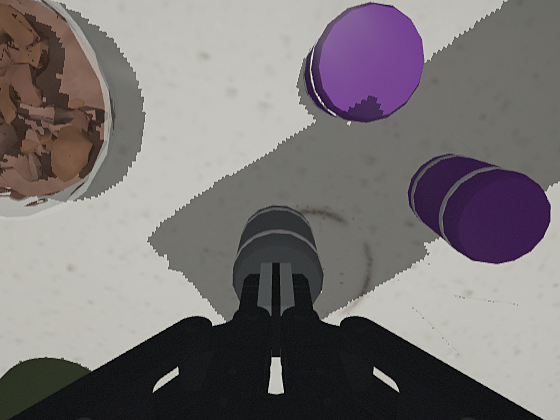

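Run:
```python
from h import *
W=cam("wrist"); s=ctrl.get_state()
for d in ctrl.silhouettes("cartridge","wrist"):
    m=d["pixels"]; print(round(d["p"],2),m.sum(),np.array(d["xy"])*[560,420],cv2.boundingRect(m.astype(np.uint8)))
th=np.linspace(0,6.283,100); X=lambda x,y,z,r:np.c_[x+r*np.cos(th),y+r*np.sin(th),0*th+z]
for z,r in((.06,.022),(.05,.022),(0.004,.022)):
  q=proj(W,X(.4405,-.2365,z,r)); print(z,q.min(0).round(),q.max(0).round())
Rt=R.from_quat(s["tcp_rot"]).as_matrix()
for k in(-.02,0,.019):print("tool",k,proj(W,s["eef_pos"]+Rt@[0,0,k]))
for n in("top","side"):
    ctrl.read_camera(n); c=cam(n)
    for d in ctrl.silhouettes("cartridge",n): print(n,np.array(d["xy"])*[560,420],round(d["p"],2))
im=cv2.imread("pics/w3.png")[190:350,200:360]
cv2.imwrite("pics/w3c.png",cv2.resize(cv2.convertScaleAbs(im,alpha=2.5,beta=10),(600,600),interpolation=cv2.INTER_CUBIC))
```

```text
0.69 11403 [479.024 206.598] (408, 154, 143, 111)
0.65 11101 [365.12   64.008] (303, 3, 121, 120)
0.57 4990 [278.208 246.288] (233, 206, 90, 97)
0.06 [228. 240.] [323. 324.]
0.05 [230. 231.] [321. 312.]
0.004 [240. 203.] [311. 270.]
tool -0.02 [[274.39451273 281.67071374]]
tool 0 [[274.50190396 262.15498067]]
tool 0.019 [[274.58463713 247.12024616]]
top [325.584 246.708] 0.42
side [311.584 277.494] 0.77
side [281.68 264.81] 0.71
side [286.776 294.798] 0.61
```

View pics/w3c.png

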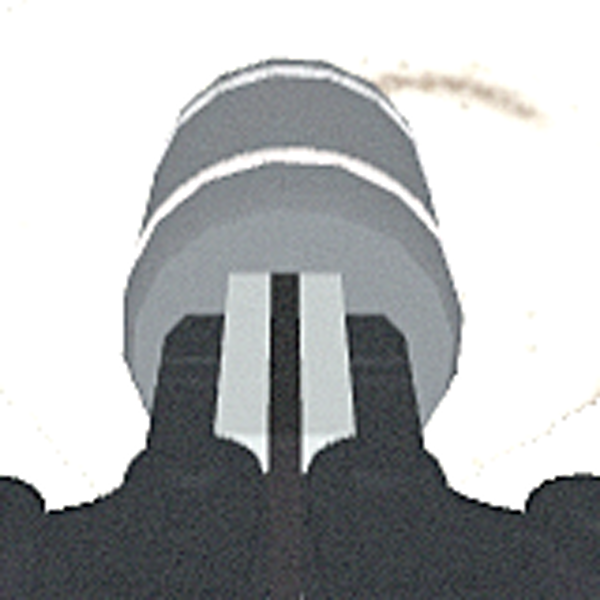

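The picture shows the shut fingers lying over the cartridge's top face, so their tips sit higher than expected. The cartridge itself is undisturbed. I'll check the nose length.

Run:
```python
from plant import ctrl
print(ctrl.nose_length,[a for a in dir(ctrl) if a[0]!='_'])
from h import *
# tip distance k from shut fingers: gap/pad edge rows
for xe in(0,.011):
  for row in(262.5,):
    from scipy.optimize import brentq
    W=cam("wrist");s=ctrl.get_state();Rt=R.from_quat(s["tcp_rot"]).as_matrix()
    print(xe,brentq(lambda k:proj(W,s["eef_pos"]+Rt@[xe,0,k])[0,1]-row,-.1,.1))
```

```text
0.019 ['Unreachable', 'boxes_of', 'get_calibration', 'get_state', 'nose_length', 'read_camera', 'sign_off', 'silhouettes']
0 -0.0003949374737661722
0.011 -0.02260304833275362
```

Three views agree: the real pads sit about 40 mm behind the reported TCP. The tips are at about z 0.062, just above the cartridge. I'll open and descend in small steps, watching the force.

{"name": "apply_moves", "arguments": {
  "series": [
    [0, 0, 0, 0, 0, 0],
    [0, 0, 0, 0, 0, 0],
    [0, 0, 0, 0, 0, 0],
    [0, 0, 0, 0, 0, 0],
    [0, 0, -0.012, 0, 0, 0],
    [0, 0, -0.02, 0, 0, 0],
    [0, 0, -0.025, 0, 0, 0]
  ],
  "jaw": 0.75
}}

```text
time: 6.45
eef_pos: [0.439, -0.237, 0.0193]
tcp_rot: [-0.126, 0.992, 0.001, -0.0]
contact_force: [0.0, 0.6, -0.4]
opening: 0.751
finger_force: 0.0
```

{"name": "apply_moves", "arguments": {
  "series": [
    [0, 0, -0.005, 0, 0, 0],
    [0, 0, -0.01, 0, 0, 0],
    [0, 0, -0.015, 0, 0, 0],
    [0, 0, -0.015, 0, 0, 0]
  ]
}}

```text
time: 6.95
eef_pos: [0.4393, -0.2372, 0.0079]
tcp_rot: [-0.126, 0.992, 0.0, -0.0]
contact_force: [-0.4, 0.1, -0.1]
opening: 0.749
finger_force: 0.0
```

Nominal tips would now be below the worktop, yet there is no contact, which confirms the offset. I'll go 6 mm lower and grasp.

{"name": "apply_moves", "arguments": {
  "series": [
    [0, 0, -0.007, 0, 0, 0],
    [0, 0, -0.007, 0, 0, 0]
  ]
}}

```text
time: 7.2
eef_pos: [0.4392, -0.2371, 0.0022]
tcp_rot: [-0.126, 0.992, 0.0, -0.0]
contact_force: [0.8, -0.2, 0.2]
opening: 0.748
finger_force: 0.0
```

{"name": "apply_moves", "arguments": {
  "series": [
    [0, 0, 0, 0, 0, 0],
    [0, 0, 0, 0, 0, 0],
    [0, 0, 0, 0, 0, 0],
    [0, 0, 0, 0, 0, 0],
    [0, 0, 0, 0, 0, 0]
  ],
  "jaw": 0,
  "squeeze": 45
}}

```text
time: 7.82
eef_pos: [0.4397, -0.2376, 0.0029]
tcp_rot: [-0.126, 0.992, -0.0, 0.0]
contact_force: [0.3, -0.5, 2.0]
opening: 0.503
finger_force: 45.9
```

```bash
cat > go.py <<'E'
from h import *; from unit import *
import sys
u=np.load("unit.npy"); o,Rc=frames(.5612,.1457,u[2])
zt=-Rc[:,2];xt=Rc[:,1];M=np.column_stack([xt,np.cross(zt,xt),zt])
def show(P,Mt=M):
    s=ctrl.get_state(); rv=(R.from_matrix(Mt)*R.from_quat(s["tcp_rot"]).inv()).as_rotvec()
    return ((P-s["eef_pos"])/.8).round(4),(rv/(np.pi/4)).round(4)
def incradle(off=.0025):
    s=ctrl.get_state(); Rt=R.from_quat(s["tcp_rot"]).as_matrix()
    f=s["eef_pos"]+Rt@[0,0,off]; return ((f-o)@Rc*1000).round(1), (Rt.T@M-np.eye(3)).round(3)
E
python3 - <<'E'
from go import *
for d in(.09,.03,.005):
    P=o+Rc@[0,0,d+.0025]; print(d,P.round(4),show(P))
print(ctrl.get_state()["qpos"])
E
```

```text
0.09 [0.571  0.1079 0.1718] (array([0.1641, 0.4318, 0.2112]), array([0.5385, 0.1398, 0.0011]))
0.03 [0.5646 0.1324 0.1175] (array([0.1561, 0.4625, 0.1432]), array([0.5385, 0.1398, 0.0011]))
0.005 [0.562  0.1426 0.0948] (array([0.1528, 0.4752, 0.1149]), array([0.5385, 0.1398, 0.0011]))
[-6.98596215e-01  1.87511814e-01  2.12864480e+00  2.91334974e-06
  8.24704712e-01 -2.52209024e+00]
```

{"name": "apply_moves", "arguments": {
  "series": [
    [0, 0, 0.05, 0, 0, 0],
    [0, 0, 0.1, 0, 0, 0],
    [0, 0.03, 0.16, 0, 0, 0],
    [0.03, 0.09, 0.2, 0.1, 0.03, 0],
    [0.06, 0.16, 0.22, 0.2, 0.05, 0],
    [0.09, 0.23, 0.22, 0.3, 0.08, 0],
    [0.12, 0.3, 0.22, 0.4, 0.1, 0],
    [0.15, 0.37, 0.22, 0.5, 0.13, 0],
    [0.164, 0.432, 0.212, 0.5385, 0.14, 0.001],
    [0.164, 0.432, 0.212, 0.5385, 0.14, 0.001],
    [0.164, 0.432, 0.212, 0.5385, 0.14, 0.001],
    [0.164, 0.432, 0.212, 0.5385, 0.14, 0.001]
  ]
}}

```text
time: 9.32
eef_pos: [0.5706, 0.1072, 0.1724]
tcp_rot: [-0.123, 0.969, 0.215, -0.028]
contact_force: [-0.4, -0.5, -0.6]
opening: 0.501
finger_force: 46.5
```

Run:
```python
from go import *
print(incradle()); print(ctrl.get_state()["qpos"].round(2))
ims=[]
W=cam("wrist"); im=ctrl.read_camera("wrist")[:,:,::-1].copy()
T=cam("top"); it=ctrl.read_camera("top")[:,:,::-1].copy()
th=np.linspace(0,6.283,60); ring=lambda z,r:o+np.c_[r*np.cos(th),r*np.sin(th),0*th+z]@Rc.T
cv2.polylines(im,[proj(W,ring(0,.024)).astype(int)],True,(0,0,255),1)
b=it[130:235,170:310]; S=cam("side"); i2=ctrl.read_camera("side")[:,:,::-1].copy(); c=i2[90:195,210:350]
cv2.imwrite("pics/ins.png",np.hstack([cv2.resize(im,(480,360)),np.vstack([cv2.resize(b,(240,180)),cv2.resize(c,(240,180))])]))
for p in ((0,0,0),(-.05,.05,0),(-.05,-.05,0)): print(proj(W,o+Rc@p))
```

```text
(array([-0.3,  0.6, 90.7]), array([[-0.   ,  0.001,  0.   ],
       [-0.001, -0.   , -0.   ],
       [-0.   ,  0.   , -0.   ]]))
[-0.17  0.18  1.82  0.41  1.35 -2.13]
[[275.92225124 208.67317906]]
[[206.84937546 142.98227054]]
[[214.5797883  267.33785298]]
```

View pics/ins.png

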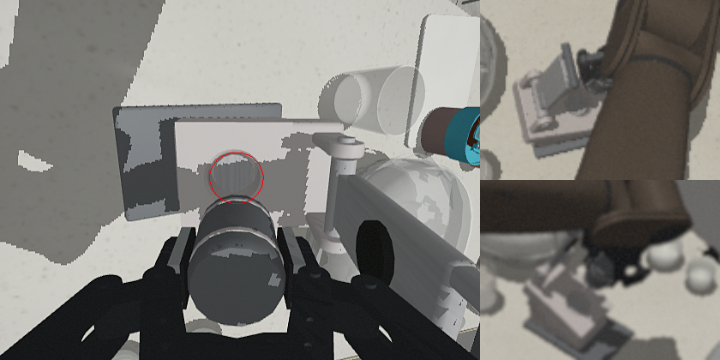

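The wrist view shows the bore at about (236,178) in the picture, under the projected red ring, with the cartridge centred in front of it. I'll refine the bore offset numerically from a clean picture.

Run:
```python
from go import *
W=cam("wrist"); im=ctrl.read_camera("wrist"); np.save("w4.npy",im)
g=cv2.GaussianBlur(cv2.cvtColor(im,cv2.COLOR_RGB2GRAY),(3,3),0).astype(float)
gx,gy=cv2.Sobel(g,6,1,0)/8,cv2.Sobel(g,6,0,1)/8
th=np.linspace(0,2*np.pi,180,endpoint=False)
def samp(c,z,r):
    q=proj(W,o+(np.c_[c[0]+r*np.cos(th),c[1]+r*np.sin(th),0*th+z])@Rc.T).astype(np.float32); return q
def score(dx,dy,r,z,ok):
    a,b=samp((dx,dy),z,r-.0005),samp((dx,dy),z,r+.0005); n=b-a; n/=np.linalg.norm(n,axis=1)[:,None]; q=(a+b)/2
    s=lambda G:cv2.remap(G.astype(np.float32),q[:,:1].copy(),q[:,1:].copy(),cv2.INTER_LINEAR)[:,0]
    v=s(gx)*n[:,0]+s(gy)*n[:,1]; return np.clip(v[ok(q)],0,12).mean()   # dark inside -> positive outward
R_=np.arange(-.006,.0061,.0005)
ok=lambda q:q[:,1]<222
for r in(.0235,.024,.0245):
    L=sorted([(score(a,b,r,0,ok),a,b) for a in R_ for b in R_],reverse=True)[:4]; print(r,[(round(s,2),round(a*1e3,1),round(b*1e3,1)) for s,a,b in L])
# cartridge foot outline: column extents
for row in range(232,262,6):
    print(row,''.join(f"{int(v):4d}" for v in g[row,216:340:4]))
f,_=incradle(); Rt=M
for rr,zz in((.022,4),(.019,0)):
    q=proj(W,o+(np.c_[f[0]/1e3+rr*np.cos(th),f[1]/1e3+rr*np.sin(th),0*th+(f[2]+zz)/1e3])@Rc.T);print(q.min(0),q.max(0))
```

```text
0.0235 [(np.float32(7.97), np.float64(-3.0), np.float64(1.5)), (np.float32(7.84), np.float64(-2.5), np.float64(1.0)), (np.float32(7.83), np.float64(-3.0), np.float64(2.0)), (np.float32(7.81), np.float64(-3.0), np.float64(1.0))]
0.024 [(np.float32(7.73), np.float64(-3.0), np.float64(1.0)), (np.float32(7.69), np.float64(-2.5), np.float64(2.5)), (np.float32(7.67), np.float64(-3.0), np.float64(1.5)), (np.float32(7.57), np.float64(-3.0), np.float64(0.5))]
0.0245 [(np.float32(7.39), np.float64(-2.0), np.float64(2.0)), (np.float32(7.37), np.float64(-1.5), np.float64(2.0)), (np.float32(7.37), np.float64(-1.5), np.float64(1.5)), (np.float32(7.32), np.float64(-2.0), np.float64(1.5))]
232  119 119 118 119 119 119 118 118 119 107  58  64  86 110 122 137 136 116 104  73  91 119 119 119 119 119 119 119 119 119 119
238  118 119 119 119 118 119 119 116  65  88  79  53  56  58  59  60  62  64  66  69 144 130  81 120 118 118 119 119 119 119 119
244  118 125 123 175 134 118  90 101  56  56  56  57  56  58  60  62  63  65  67  70  71  72  78 142 114 118 119 116 125 118 118
250  196 194 193 194 175 116  61  55  56  56  56  57  57  59  60  60  63  65  69  70  72  73  76  75 148 199 195 196 180 117 194
256  194 193 194 193 170  74  55  57  56  57  57  56  57  60  62  63  65  67  69  70  73  74  76  78  79  92 195 140 118 118 119
[232.71682662 222.80335974] [319.15938797 301.04551769]
[239.39191417 225.70778525] [312.45827374 292.05565425]
```

Run:
```python
from go import *
W=cam("wrist"); im=np.load("w4.npy"); g=cv2.GaussianBlur(cv2.cvtColor(im,cv2.COLOR_RGB2GRAY),(3,3),0).astype(np.float32)
rr=np.arange(.018,.031,.0005)
print("r mm    "," ".join(f"{r*1e3:3.0f}" for r in rr[::1]))
for a in range(0,360,15):
    t=np.radians(a); q=proj(W,o+np.c_[rr*np.cos(t),rr*np.sin(t),0*rr]@Rc.T).astype(np.float32)
    if q[:,1].max()>228: continue
    v=cv2.remap(g,q[:,:1].copy(),q[:,1:].copy(),1)[:,0]; print(f"{a:4d} {int(q[12,0])},{int(q[12,1])}"," ".join(f"{int(x):3d}" for x in v))
```

```text
r mm      18  18  19  20  20  20  21  22  22  23  23  24  24  25  25  26  26  27  27  28  28  29  29  30  30  31
   0 306,208  98  98  97  96  97 101 106 109 112 112 112 112 114 116 118 118 119 119 119 119 119 119 119 119 119 119
  15 305,200 102 101  99  97  95  97 100 105 109 111 110 110 112 115 118 119 119 119 119 119 119 118 119 119 119 119
  30 302,193 111 109 107 105 104 104 104 104 106 108 109 109 110 113 117 119 119 119 119 118 118 118 118 118 117 117
  45 298,186 103 105 109 113 115 116 115 116 120 126 129 128 129 143 162 180 193 195 196 195 195 195 195 195 195 195
  60 291,181 110 115 128 132 125 117 114 113 114 119 126 134 141 145 153 166 180 192 195 195 195 195 195 195 195 195
  75 283,178 140 159 176 180 178 167 150 132 119 114 115 123 133 142 148 155 164 176 188 193 196 196 195 195 195 195
  90 275,177 178 180 179 179 179 180 178 174 157 139 119 116 120 131 142 152 158 166 175 185 191 195 195 195 195 195
 105 267,178 180 180 180 179 179 179 180 180 176 164 143 124 113 115 127 142 155 164 169 176 183 191 194 195 195 195
 120 259,181 173 175 175 174 174 175 176 178 177 16
[... 301 characters left out ...]
165 245,200 105 105 105 105 106 107 108 113 115 116 113 109 102  98  95  96  99 103 107 110 110 111 111 113 116 118
 180 244,208 105 107 109 111 110 107 103  99  98  98  98  98  97  96  96  98 102 108 111 112 112 112 113 115 117 118
 195 245,215 102 101 100 100 100 100  99  99  99 100  99  99  99  99 100 103 109 112 113 114 114 114 115 116 117 118
 210 248,223 101 101 101 101 101 101 101 100 100 100 100 100 101 104 108 112 114 114 115 115 115 115 117 118 118 118
 330 302,222 100  99  99  99 102 106 111 113 115 115 114 114 115 116 118 118 118 118 118 118 118 118 118 119 119 119
 345 305,215  99  99  98  98  99 103 108 112 114 113 113 113 115 117 118 119 119 119 119 119 119 119 119 119 119 119
```

The rim is resolved: its centre sits about −2.6 mm along cradle x and +1 mm along y from the estimate. The bore mouth also has a lead-in chamfer. I'll correct for this and go in.

```bash
sed -i 's/^zt=-Rc/o=o+Rc@[-.0026,.0012,0]\nzt=-Rc/' go.py
python3 - <<'E'
from go import *
for d in(.09,.03,.003,-.008,-.017): print(d,show(o+Rc@[0,0,d+.0025]))
E
```

```text
0.09 (array([-0.0004, -0.0027, -0.0022]), array([-0.0003, -0.0003,  0.0014]))
0.03 (array([-0.0083,  0.028 , -0.0702]), array([-0.0003, -0.0003,  0.0014]))
0.003 (array([-0.0119,  0.0418, -0.1008]), array([-0.0003, -0.0003,  0.0014]))
-0.008 (array([-0.0134,  0.0474, -0.1133]), array([-0.0003, -0.0003,  0.0014]))
-0.017 (array([-0.0146,  0.052 , -0.1235]), array([-0.0003, -0.0003,  0.0014]))
```

{"name": "apply_moves", "arguments": {
  "series": [
    [0, -0.003, -0.002, 0, 0, 0],
    [-0.004, 0.013, -0.036, 0, 0, 0],
    [-0.008, 0.028, -0.07, 0, 0, 0],
    [-0.01, 0.036, -0.088, 0, 0, 0],
    [-0.012, 0.042, -0.101, 0, 0, 0],
    [-0.012, 0.042, -0.101, 0, 0, 0]
  ]
}}

```text
time: 10.28
eef_pos: [0.5606, 0.1416, 0.0907]
tcp_rot: [-0.123, 0.968, 0.215, -0.028]
contact_force: [-0.3, -2.6, -2.7]
opening: 0.504
finger_force: 46.6
```

{"name": "apply_moves", "arguments": {
  "series": [
    [0, 0.001, -0.0025, 0, 0, 0],
    [-0.001, 0.0025, -0.006, 0, 0, 0],
    [-0.0015, 0.0055, -0.0125, 0, 0, 0],
    [-0.0015, 0.0055, -0.0125, 0, 0, 0]
  ]
}}

```text
time: 10.78
eef_pos: [0.5594, 0.1466, 0.0809]
tcp_rot: [-0.123, 0.968, 0.215, -0.028]
contact_force: [0.3, -1.2, -1.4]
opening: 0.498
finger_force: 46.6
```

Run:
```python
from go import *
print(incradle()[0]); s=ctrl.get_state(); print(s["contact_force"]@Rc,s["wrist_torque"])
for d in(-.012,-.017): print(d,show(o+Rc@[0,0,d+.0025]))
```

```text
[ 0.8  0.3 -9.6]
[-1.76123282 -0.02217978 -0.75699997] [-0.43763134 -0.03354578 -0.01460302]
-0.012 (array([ 0.0003,  0.0004, -0.0032]), array([-0.0012, -0.0021, -0.0003]))
-0.017 (array([-0.0004,  0.003 , -0.0089]), array([-0.0012, -0.0021, -0.0003]))
```

It is in the bore with almost no side force. I'll go on to the sprung floor.

{"name": "apply_moves", "arguments": {
  "series": [
    [0, 0.001, -0.0035, 0, 0, 0],
    [-0.0003, 0.002, -0.006, 0, 0, 0],
    [-0.0005, 0.003, -0.009, 0, 0, 0],
    [-0.0005, 0.003, -0.009, 0, 0, 0]
  ]
}}

```text
time: 11.28
eef_pos: [0.5596, 0.149, 0.0747]
tcp_rot: [-0.124, 0.968, 0.215, -0.028]
contact_force: [-1.0, -0.6, 2.4]
opening: 0.498
finger_force: 46.8
```

Run:
```python
from go import *
print(incradle()[0]); s=ctrl.get_state(); print(s["contact_force"]@Rc,s["wrist_torque"])
print(show(o+Rc@[0,0,.08+.0025]))
```

```text
[  0.2  -0.4 -16.1]
[0.69914988 1.10729796 2.29224387] [-0.07300711  0.16249971  0.10904161]
(array([ 0.0123, -0.0496,  0.1087]), array([-0.0016, -0.0007, -0.0005]))
```

Foot is at about 16 mm with about 3 N from the spring, so it is seated. Release, then back out along the bore axis.

{"name": "apply_moves", "arguments": {
  "series": [
    [0, 0, 0, 0, 0, 0],
    [0, 0, 0, 0, 0, 0],
    [0, 0, 0, 0, 0, 0],
    [0, 0, 0, 0, 0, 0]
  ],
  "jaw": 0.72
}}

```text
time: 11.78
eef_pos: [0.5594, 0.1486, 0.074]
tcp_rot: [-0.123, 0.968, 0.215, -0.028]
contact_force: [-0.0, 0.3, -1.0]
opening: 0.723
finger_force: 0.0
```

{"name": "apply_moves", "arguments": {
  "series": [
    [0.001, -0.005, 0.011, 0, 0, 0],
    [0.004, -0.015, 0.033, 0, 0, 0],
    [0.007, -0.03, 0.066, 0, 0, 0],
    [0.012, -0.05, 0.11, 0, 0, 0],
    [0.018, -0.075, 0.165, 0, 0, 0],
    [0.018, -0.075, 0.165, 0, 0, 0]
  ]
}}

```text
time: 12.52
eef_pos: [0.5775, 0.087, 0.2134]
tcp_rot: [-0.124, 0.969, 0.214, -0.022]
contact_force: [1.0, 0.4, -0.0]
opening: 0.72
finger_force: 0.0
```

Run:
```python
from go import *
print(incradle()[0]); print(ctrl.get_state()["qpos"].round(2))
W=cam("wrist"); im=ctrl.read_camera("wrist"); 
for d in ctrl.silhouettes("cartridge","wrist")[:2]: print(d["p"],np.array(d["xy"])*[560,420],cv2.boundingRect(d["pixels"].astype(np.uint8)))
th=np.linspace(0,6.283,60)
q=np.vstack([proj(W,o+np.c_[.022*np.cos(th),.022*np.sin(th),0*th+z]@Rc.T) for z in(0,.045)]);print(q.min(0),q.max(0))
# clamp angle from the wrist: project bar for several thetas
for t in(1.45,1.5,1.55):
  b=np.array([.08,0,.045])+.145*clampdir(t); print(t,[(proj(W,o+Rc@(b+[0,e,0]))[0].round()) for e in(-.032,.032)])
cv2.imwrite("pics/w5.png",im[:,:,::-1])
```

```text
[  0.3  -2.3 136.9]
[-0.21  0.15  1.78  0.4   1.42 -2.13]
0.92 [270.592 198.492] (245, 164, 56, 65)
[246.94620191 164.03535096] [304.1501328  230.06174514]
1.45 [array([429., 385.]), array([455., 239.])]
1.5 [array([447., 386.]), array([477., 240.])]
1.55 [array([466., 387.]), array([499., 240.])]
```

The cartridge silhouette matches the seated prediction. Now I plan the clamp path with shut fingers (tips about 23 mm behind the reported TCP), going over the clamp and then along an arc about the hinge.

```bash
cat > arc.py <<'E'
from go import *
V=np.column_stack([xt,np.cross([0,0,-1],xt),[0,0,-1]])
hin=np.array([.08,0,.045])
def tcp(th,gap=0,r=.112):
    n=np.array([np.sin(th),0,np.cos(th)]); nw=Rc@n; d=.005+.008*np.hypot(*nw[:2])+gap
    return o+Rc@(hin+r*clampdir(th)+n*d)+np.array([0,0,-.0226])
E
python3 - <<'E'
from arc import *
print("up",show(ctrl.get_state()["eef_pos"]+Rc[:,2]*.08))
for P in((.57,.06,.36),(.545,.26,.36)): print(P,show(np.array(P),V))
print("start",tcp(1.5,.03).round(4),show(tcp(1.5,.03),V))
print("hinge",(o+Rc@hin).round(4),"bar",(o+Rc@(hin+.145*clampdir(1.5))).round(4))
E
```

```text
up (array([ 0.0106, -0.0409,  0.0906]), array([-0.0006,  0.0028,  0.0006]))
(0.57, 0.06, 0.36) (array([-0.0056, -0.0354,  0.1898]), array([-0.5385, -0.1365, -0.    ]))
(0.545, 0.26, 0.36) (array([-0.0369,  0.2146,  0.1898]), array([-0.5385, -0.1365, -0.    ]))
start [0.5517 0.1778 0.2572] (array([-0.0286,  0.1118,  0.0613]), array([-0.5385, -0.1365, -0.    ]))
hinge [0.5472 0.1949 0.1615] bar [0.5649 0.1267 0.2882]
```

{"name": "apply_moves", "arguments": {
  "series": [
    [0.005, -0.02, 0.045, 0, 0, 0],
    [0.01, -0.041, 0.09, 0, 0, 0],
    [0.006, -0.041, 0.14, -0.15, -0.04, 0],
    [0, -0.036, 0.19, -0.3, -0.08, 0],
    [-0.006, -0.036, 0.19, -0.45, -0.11, 0],
    [-0.006, -0.036, 0.19, -0.5385, -0.1365, 0],
    [-0.01, 0.03, 0.19, -0.5385, -0.1365, 0],
    [-0.02, 0.1, 0.19, -0.5385, -0.1365, 0],
    [-0.03, 0.17, 0.19, -0.5385, -0.1365, 0],
    [-0.037, 0.2, 0.17, -0.5385, -0.1365, 0],
    [-0.033, 0.15, 0.1, -0.5385, -0.1365, 0],
    [-0.0286, 0.118, 0.063, -0.5385, -0.1365, 0],
    [-0.0286, 0.112, 0.061, -0.5385, -0.1365, 0],
    [-0.0286, 0.112, 0.061, -0.5385, -0.1365, 0]
  ],
  "jaw": 0
}}

```text
time: 14.38
eef_pos: [0.551, 0.1786, 0.2555]
tcp_rot: [-0.126, 0.992, 0.001, -0.001]
contact_force: [-0.2, -0.7, -0.2]
opening: 0.002
finger_force: 0.0
```

Run:
```python
from arc import *
s=ctrl.get_state(); print(s["qpos"].round(2)); 
for t in(1.5,1.4,1.3,1.2,1.05,.9,.75,.6,.45,.3,.2,.1,.05,0,-.02): print(t,show(tcp(t),V)[0])
print(show(tcp(1.5),V)[1])
```

```text
[ 0.14  0.05  1.77  0.    1.33 -1.69]
1.5 [ 0.009  -0.0328 -0.0162]
1.4 [ 0.0123 -0.0455 -0.0226]
1.3 [ 0.0154 -0.0575 -0.0304]
1.2 [ 0.0183 -0.0687 -0.0395]
1.05 [ 0.0222 -0.0838 -0.0554]
0.9 [ 0.0254 -0.0962 -0.0736]
0.75 [ 0.0279 -0.1058 -0.0937]
0.6 [ 0.0295 -0.1121 -0.1152]
0.45 [ 0.0303 -0.1151 -0.1375]
0.3 [ 0.0303 -0.1149 -0.1573]
0.2 [ 0.0298 -0.1134 -0.1702]
0.1 [ 0.0291 -0.1107 -0.183 ]
0.05 [ 0.0287 -0.1089 -0.1893]
0 [ 0.0281 -0.1068 -0.1955]
-0.02 [ 0.0279 -0.1059 -0.1979]
[-0.0009 -0.0036  0.0012]
```

{"name": "apply_moves", "arguments": {
  "series": [
    [0.009, -0.033, -0.016, 0, 0, 0],
    [0.0123, -0.0455, -0.0226, 0, 0, 0],
    [0.0154, -0.0575, -0.0304, 0, 0, 0],
    [0.0183, -0.0687, -0.0395, 0, 0, 0],
    [0.0222, -0.0838, -0.0554, 0, 0, 0]
  ]
}}

```text
time: 15.0
eef_pos: [0.5695, 0.112, 0.2113]
tcp_rot: [-0.126, 0.992, 0.001, 0.0]
contact_force: [1.0, 4.7, 2.2]
opening: -0.0
finger_force: 2.4
```

Run:
```python
from arc import *
s=ctrl.get_state(); print(s["contact_force"].round(1),"cradle",(s["contact_force"]@Rc).round(1), s["wrist_torque"].round(2))
print((s["eef_pos"]-tcp(1.05)).round(4))
```

```text
[1.  4.7 2.2] cradle [ 4.8 -2.1  0.2] [ 0.89 -0.17  0.02]
[0.0007 0.0004 0.0001]
```

{"name": "apply_moves", "arguments": {
  "series": [
    [0.0032, -0.0124, -0.0182, 0, 0, 0],
    [0.0057, -0.022, -0.0383, 0, 0, 0],
    [0.0073, -0.0283, -0.0598, 0, 0, 0],
    [0.0081, -0.0313, -0.0821, 0, 0, 0],
    [0.0081, -0.0311, -0.1019, 0, 0, 0],
    [0.0081, -0.0311, -0.1019, 0, 0, 0]
  ]
}}

```text
time: 15.75
eef_pos: [0.5741, 0.0855, 0.1268]
tcp_rot: [-0.126, 0.992, -0.001, -0.003]
contact_force: [0.0, -0.2, -0.3]
opening: -0.0
finger_force: 0.0
```

Run:
```python
from arc import *
s=ctrl.get_state(); print(s["contact_force"].round(1),"cradle",(s["contact_force"]@Rc).round(1), s["wrist_torque"].round(2))
print((s["eef_pos"]-tcp(.3)).round(4))
for t in(.2,.1,.05,0,-.03,-.06): print(t,show(tcp(t),V)[0])
```

```text
[ 0.  -0.2 -0.3] cradle [-0.3  0.  -0.1] [ 0.09 -0.01  0.02]
[-0.0011 -0.0012 -0.0029]
0.2 [ 0.001   0.0031 -0.0093]
0.1 [ 0.0003  0.0058 -0.0221]
0.05 [-0.0001  0.0076 -0.0283]
0 [-0.0007  0.0097 -0.0345]
-0.03 [-0.001   0.0111 -0.0382]
-0.06 [-0.0014  0.0125 -0.0419]
```

Run:
```python
from arc import *
for n in("wrist","top","side"):
    C=cam(n); im=ctrl.read_camera(n); cv2.imwrite(f"pics/c_{n}.png",im[:,:,::-1])
    print(n,[(np.round(np.array(d["xy"])*[560,420]),round(d["p"],2)) for d in ctrl.boxes_of("clamp_bar",n)[:2]],[(np.round(np.array(d["xy"])*[560,420]),cv2.boundingRect(d["pixels"].astype(np.uint8)),round(d["p"],2)) for d in ctrl.silhouettes("clamp",n)[:2]])
    for t in(0,.15,.3,.5,.9):
        pl=[hin+r*clampdir(t)+[0,e,0] for r in(0,.145) for e in(-.03,.03)]; q=proj(C,[o+Rc@p for p in pl]); print(t,proj(C,o+Rc@(hin+.145*clampdir(t)))[0].round(),q.min(0).round(),q.max(0).round())
```

```text
wrist [(array([419., 282.]), 0.64)] [(array([419., 282.]), (200, 207, 360, 170), 0.71)]
0 [243. 244.] [241. 195.] [561. 361.]
0.15 [225. 259.] [222. 205.] [561. 361.]
0.3 [209. 279.] [205. 219.] [561. 361.]
0.5 [193. 315.] [187. 235.] [561. 376.]
0.9 [203. 450.] [194. 235.] [561. 533.]
top [] [(array([201., 181.]), (200, 177, 4, 13), 0.48)]
0 [254. 181.] [202. 171.] [257. 198.]
0.15 [256. 178.] [202. 168.] [259. 198.]
0.3 [258. 176.] [202. 166.] [260. 198.]
0.5 [258. 173.] [202. 163.] [260. 198.]
0.9 [251. 169.] [202. 158.] [254. 198.]
side [(array([271., 152.]), 0.8)] [(array([269., 153.]), (248, 132, 49, 41), 0.56)]
0 [287. 170.] [247. 132.] [292. 176.]
0.15 [289. 167.] [247. 132.] [295. 173.]
0.3 [290. 163.] [247. 132.] [296. 169.]
0.5 [291. 157.] [247. 132.] [296. 163.]
0.9 [287. 141.] [247. 132.] [293. 147.]
```

The clamp stands at about 0.25, so it is following as planned. I'll press it down to shut in small steps.

{"name": "apply_moves", "arguments": {
  "series": [
    [0.001, 0.002, -0.006, 0, 0, 0],
    [0.0005, 0.004, -0.0125, 0, 0, 0],
    [0.0003, 0.0058, -0.019, 0, 0, 0],
    [0, 0.007, -0.025, 0, 0, 0],
    [0, 0.008, -0.028, 0, 0, 0]
  ]
}}

```text
time: 16.82
eef_pos: [0.5753, 0.0922, 0.1073]
tcp_rot: [-0.126, 0.992, -0.0, -0.002]
contact_force: [-2.4, -3.9, 7.4]
opening: 0.002
finger_force: 3.6
```

{"name": "apply_moves", "arguments": {
  "series": [
    [0, 0.001, -0.003, 0, 0, 0],
    [-0.0005, 0.002, -0.0055, 0, 0, 0],
    [-0.0005, 0.002, -0.0055, 0, 0, 0]
  ]
}}

```text
time: 17.2
eef_pos: [0.5749, 0.0937, 0.1031]
tcp_rot: [-0.126, 0.992, -0.001, -0.002]
contact_force: [-2.3, -3.1, 6.3]
opening: 0.003
finger_force: 3.4
```

Run:
```python
from arc import *
s=ctrl.get_state(); print(s["contact_force"].round(1),"cradle",(s["contact_force"]@Rc).round(1))
for t in(.1,.05,0,-.03,-.06): print(t,show(tcp(t),V)[0])
C=cam("wrist"); ctrl.read_camera("wrist"); print([(cv2.boundingRect(d["pixels"].astype(np.uint8)),round(d["p"],2)) for d in ctrl.silhouettes("clamp","wrist")[:2]])
for t in(-.05,0,.05,.1,.15):
    pl=[hin+r*clampdir(t)+[0,e,0] for r in(0,.151) for e in(-.032,.032)]; q=proj(C,[o+Rc@p for p in pl]); print(t,q.min(0).round())
```

```text
[-2.3 -3.1  6.3] cradle [0.5 3.  6.7]
0.1 [-0.0007 -0.0045  0.0076]
0.05 [-0.0012 -0.0027  0.0013]
0 [-0.0017 -0.0007 -0.0049]
-0.03 [-0.0021  0.0007 -0.0086]
-0.06 [-0.0025  0.0022 -0.0122]
[((208, 199, 352, 221), 0.9)]
-0.05 [219. 193.]
0 [210. 196.]
0.05 [201. 200.]
0.1 [193. 204.]
0.15 [184. 209.]
```

{"name": "apply_moves", "arguments": {
  "series": [
    [0, 0, -0.002, 0, 0, 0],
    [0, 0.0005, -0.0045, 0, 0, 0],
    [0, 0.0005, -0.0045, 0, 0, 0]
  ]
}}

```text
time: 17.68
eef_pos: [0.575, 0.0941, 0.102]
tcp_rot: [-0.127, 0.992, -0.001, -0.002]
contact_force: [-8.2, -3.8, 16.6]
opening: 0.003
finger_force: 7.9
```

{"name": "apply_moves", "arguments": {
  "series": [
    [0, 0.0005, -0.002, 0, 0, 0],
    [0, 0.001, -0.004, 0, 0, 0],
    [0, 0.001, -0.004, 0, 0, 0]
  ]
}}

```text
time: 18.05
eef_pos: [0.5752, 0.0942, 0.1016]
tcp_rot: [-0.127, 0.992, -0.001, -0.003]
contact_force: [-13.2, -7.4, 27.6]
opening: 0.001
finger_force: 13.2
```

The force climbs to about 30 N with no further motion, so the clamp is on its stop. Back off upward and check.

{"name": "apply_moves", "arguments": {
  "series": [
    [0, 0, 0.005, 0, 0, 0],
    [0, -0.002, 0.015, 0, 0, 0],
    [0, -0.01, 0.05, 0, 0, 0],
    [0, -0.04, 0.12, 0, 0, 0],
    [0, -0.1, 0.2, 0, 0, 0],
    [0, -0.15, 0.26, 0, 0, 0],
    [0, -0.15, 0.26, 0, 0, 0],
    [0, -0.15, 0.26, 0, 0, 0]
  ]
}}

```text
time: 19.05
eef_pos: [0.5751, -0.0245, 0.3034]
tcp_rot: [-0.126, 0.992, 0.001, -0.001]
contact_force: [-0.2, 0.4, -0.2]
opening: -0.002
finger_force: 0.0
```

Run:
```python
from arc import *
C=cam("wrist"); im=ctrl.read_camera("wrist")[:,:,::-1].copy()
print([(cv2.boundingRect(d["pixels"].astype(np.uint8)),round(d["p"],2)) for d in ctrl.silhouettes("clamp","wrist")[:2]])
q=[]
for t in(0,.1):
    q=proj(C,[o+Rc@(hin+.145*clampdir(t)+[0,e,0]) for e in(-.032,.032)]); print(t,q.round(1).tolist())
x0=int(np.clip(q[0,0]-110,0,360)); y0=int(np.clip(q[:,1].min()-60,0,270)); crop=im[y0:y0+150,x0:x0+200].copy()
p=proj(C,[o+Rc@(hin+.145*clampdir(0)+[0,e,0]) for e in(-.032,.032)])
cr=cv2.resize(crop,(800,600),interpolation=cv2.INTER_CUBIC)
cv2.line(cr,*[tuple(int(v) for v in (a-[x0,y0])*4) for a in p],(0,0,255),1); cv2.line(cr,*[tuple(int(v) for v in (a-[x0,y0])*4) for a in q],(0,255,0),1)
cv2.imwrite("pics/end.png",cr); print(x0,y0)
```

```text
[((348, 173, 182, 83), 0.69)]
0 [[353.0, 229.8], [357.1, 173.7]]
0.1 [[350.6, 234.2], [354.7, 176.4]]
240 116
```

View pics/end.png

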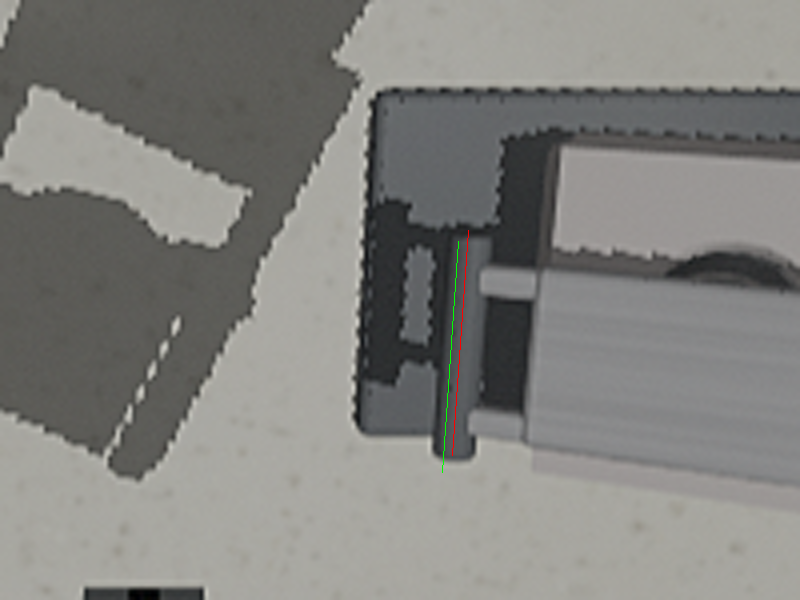

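The picture shows the clamp lying flat. Its bar, from (475,237) to (455,458), lies on the red line for angle 0 and clear of the green line for 0.1, and the cartridge edge shows under the plate. The gripper is clear, so I hand in.

```bash
python3 -c "
from plant import ctrl
print(ctrl.sign_off())"
```

```text
the job is handed in; nothing more can be done
None
```

I put the grey cartridge foot first into the bore and swung the clamp shut onto its stop. I handed the job in after about 19 s with the gripper clear and no bystander touched that I could tell; I have not been shown the verdict.

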